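# Bring the pink dish over the light window and open the shutter

## Task

Push on an arm of the dish carousel with a fingertip to turn it until the pink-lidded dish is centred over the round light window, in line with the red mark on the base. Then push the orange post of the shutter lever round until the shutter is fully open, leaving the pink dish over the window. The samples are light-sensitive, so keep the shutter closed until the pink dish is in place; do not touch or lift any dish, and leave the things standing around the base alone.

Things in the scene. Friction and masses are not known exactly. Their poses are not given: they have to be found in the camera images.
- stage: fixed cream microscope light base, a slab 40 mm high; origin on the table under the carousel's axis, z up. The slab spans x -155 to +155 mm and y -155 to +255 mm in its own frame; its yaw varies. The light window is at its +y side and a flat red mark (5 x 18 mm) lies just beyond the window, 159 mm from the axis in +y
- window (a point): centre of the round light window (pale yellow, 44 mm across, in a 68 mm white ring) on the base's top face, 40 mm above the table and 115 mm from the carousel's axis. A shut shutter blade and a dish may hide it from above
- carousel: three-armed carousel; turns either way without limit, stays where left (about 2 N at 60 mm moves it). Origin on its axis, 40 mm above the table, z up; turns with it. Arms at 0, 120, 240 deg from its x, 12 mm wide, 54-72 mm above the table, bare from the hub (20 mm radius, top 83 mm above the table) to 83 mm from the axis; then a tray, 63 mm across, centred at 115 mm, rim 64 mm above the table
- dish_pink: loose 55 mm petri dish, 16 mm high, 30 g, with a pink lid. Origin: centre of its underside, z up. It sits 2 mm slack in one of the carousel's three trays (which one varies); its top is 74 mm above the table
- dish_blue: loose 55 mm petri dish, 16 mm high, 30 g, with a blue lid. Origin: centre of its underside, z up. It sits 2 mm slack in one of the carousel's three trays (which one varies); its top is 74 mm above the table
- dish_yellow: loose 55 mm petri dish, 16 mm high, 30 g, with a yellow lid. Origin: centre of its underside, z up. It sits 2 mm slack in one of the carousel's three trays (which one varies); its top is 74 mm above the table
- shutter_body (a joint): angle of the shutter lever: 0 = shut (the 54 mm round end of the black blade centred over the window), 1.3 = fully open at its stop; grows counter-clockwise seen from above. Starts between 0 and 0.12. Stays where it is left; about 1.5 N at the post moves it
- shutter_post (a point): top centre of the orange upright post, 12 mm thick, at the shutter lever's free end, 55 mm from its pivot; it stands 52 to 90 mm above the table (this point: 90 mm) on a steel arm 12 mm wide (52 to 62 mm above the table). The black blade beyond the pivot lies flat over the base, its top 47 mm above the table
- shutter_pivot (a point): top centre of the shutter lever's pivot, a 24 mm boss, 67 mm above the table, on the base at about x -60, y +180 mm in the base's frame
- reagent_bottle: bystander: amber bottle with white cap, 44 mm across, 85 mm high, standing on the table; origin under its centre
- spare_dishes: bystander: stack of three white-lidded dishes, 55 mm across, 45 mm high; origin under its centre
- sample_jar: bystander: white jar with green cap, 48 mm across, 55 mm high; origin under its centre
- forceps: bystander: steel forceps lying on the table, 130 mm long along their x, 9 mm high; origin under their centre

How it is judged:
On the way, in this order (a step that is already met when the one before it is completed fails the run):
1. the pink dish rests over the window while the shutter is still closed (horizontal distance between dish_pink and window below 0.008 m and value of joint shutter_body below 0.3 rad and linear speed of dish_pink below 0.01 m/s), for 0.3 s.
2. the shutter is fully open (value of joint shutter_body above 1.15 rad), for 0.2 s.
At the end, for the whole second after the job is handed in: the pink dish's centre is within 8 mm of the window's centre, seen from above, and at rest; the shutter lever is at 1.15 rad or more (stop at 1.3); all three dishes sit flat in trays of the carousel (horizontal distance between dish_pink and window below 0.008 m and value of joint shutter_body above 1.15 rad and linear speed of dish_pink below 0.01 m/s and z of dish_pink in the frame of carousel between 0.014 and 0.021 m and angle between each of dish_pink, dish_blue, dish_yellow's own z axis and vertical below 0.06 rad and z of dish_blue in the frame of carousel between 0.014 and 0.021 m and z of dish_yellow in the frame of carousel between 0.014 and 0.021 m); the robot touches nothing.
It fails at once if a dish was touched by the robot (contact force between any of dish_pink, dish_blue, dish_yellow and the fingers above 0.5 N or contact force between any of dish_pink, dish_blue, dish_yellow and the arm above 0.5 N).
It fails at once if a dish was lifted or tipped out of its tray (z of any of dish_pink, dish_blue, dish_yellow in the frame of carousel above 0.026 m or angle between any of dish_pink, dish_blue, dish_yellow's own z axis and vertical above 0.25 rad).
It fails at once if the shutter was opened (beyond 0.4 rad) while the pink dish was more than 15 mm from the window's centre (value of joint shutter_body above 0.4 rad and horizontal distance between dish_pink and window above 0.015 m).
It fails at once if a thing standing around the base was moved more than 15 mm or tipped (distance of any of reagent_bottle, spare_dishes, sample_jar, forceps from where it was at the start of the episode above 0.015 m or angle between any of reagent_bottle, spare_dishes, sample_jar, forceps's own z axis and vertical above 0.3 rad).
It also fails if it takes over 64 s, if anything falls off the work surface, if the arm or the gripper's body presses on something with over 40 N, if the wrist force passes 120 N, or if a joint passes its speed limit or range.

## Robot

A 6-joint arm with a two-finger parallel gripper is mounted at the origin on the work surface. World frame = base frame: x ahead of the robot, y to its left, z up, the work surface at z = 0. Lengths are in m, angles in rad, forces in N, time in s.
With the tool pointing down it reaches from about 0.35 to 0.975 m from the base axis. Payload 4.9 kg.
Tool frame: the origin (TCP) lies on the mounting face of the last link; the fingertips stand 173 mm ahead of it and the grasp point (between the pads) lies 155 mm ahead of it; z points along the fingers, y is the line along which they close (so a half turn about z gives the same grasp; the last joint's range is limited). The gripper opens to 85 mm and grips with 20 to 120 N. Pads are 22 mm wide; open, the fingers measure 114 mm over their backs; the gripper's body (76 mm by 85 mm) begins 54 mm behind the grasp point. The pads swing forward as they close: fully open they stand 13 mm farther back than shut.
Start: joints at [1.159, 0.053, 1.613, -0, 1.476, -0.119], TCP at [0.18, 0.598, 0.405] pointing down, gripper open.
Joint ranges: [-3.01, 3.01], [-1.01, 2.22], [0.06, 2.58], [-1.02, 4.17], [0.09, 2.62], [-3.14, 3.14]. Speed limits (rad/s): [2.57, 2.57, 3.14, 3.14, 3.14, 3.14].

## Interface

Orientations are given as a rotation vector (axis times angle).
In Python, from station import monitor, eyes, finish_job gives the robot as it stands. The module is installed in compiled form; this text tells all that it offers.
- The arm moves only by the tool step_arm, never from a script. Its argument "commands" is a list of rows, each a list of 3 entries, a list of its own where there are three numbers: the opening in per cent of the stroke, from 0 (shut) to 100 (fully open), then the shift along the tool's x, y, z in mm, then the turn about the tool's z in degrees. In form: [[hand, [x, y, z], yaw], ...]. A call has 1 to 12 rows; each row is the pose to reach, as a shift and turn from the pose commanded when the call began, along the tool's axes at that moment; what a row does not reach only later rows make up. A row lasts 1/8 s, in which the tool goes at most 62.5 mm and 10.7 degrees, less where a joint would pass 70% of its speed; a pose out of reach is approached as far as the arm can. A call with a gripper value outside its range is refused whole. The fingers move at their own pace and stop on an object; "squeeze" is the grip in N (left out, the last holds). Time passes only in rows, so rows that repeat a pose let the fingers close. It gives the time, the measured TCP pose, the force, the opening and the grip force at its end, in the units of the state.
- monitor.get_obs(): the state, without advancing time (a new reading comes with each control period).
- eyes.get_image(name): name is "scene" or "top" or "wrist"; returns the picture (384x512x3 uint8, red, green, blue); there is no depth.
- eyes.camera_info(name): a dict with "camera_matrix" (3x3 intrinsics, pixels), "k1" (the pictures are not rectified: a ray, as slopes to the right and down, at radius r is drawn at 1 + k1 r^2 times it, then the intrinsics apply), "extrinsics" (4x4, takes a point from camera to world coordinates). Camera axes: x right, y down, z forward; pixel columns grow to the right and rows downward; lengths in m; the calibration is good to about 2 mm. A picture is of the moment at which its call begins: read the wrist's pose just before it. camera_info takes no time and is no camera call; for the wrist camera it gives the pose at the moment of the call.
- finish_job(): hands the job in; it is judged then, once.
The state is a dict: "t": time; "q": joint angles; "dq": joint speeds; "effort": joint torques, N m; "tool_pos": TCP position; "tool_rot": TCP orientation; "contact_force": force on the tool from outside, world axes, zero at the start; "wrist_torque": the same for the moment, N m; "opening": finger opening in m; "grip_force": force on a finger pad.
Only numpy, scipy, OpenCV 4.12 (cv2) and the standard library are available. Lean on these libraries where they do the work, as an engineer would, in place of code of your own. Each camera call takes 0.05 s, during which the arm holds its last target. There are 200 camera calls.

## Working session

There is one attempt and no reset: what is moved stays moved. The work goes in short steps, Python scripts to look and compute and a tool call to move; the robot and the scene stay as the last step left them, time stands still between calls to the robot, and variables do not carry over. Pictures are saved under pics/ and viewed, at most 10 in all, crops included, and the job is handed in when it is done.

Besides the shell and the picture viewer there is one more tool, called after ">>>" as a command line: name --argument value ..., lists and objects as JSON in quotes. step_arm: Moves the arm, as the interface text tells. Its arguments: {"type":"object","properties":{"commands":{"type":"array"},"squeeze":{"type":"number"}},"required":["commands"]}

```bash
mkdir -p pics
python3 - <<'E'
from station import monitor, eyes
import cv2
o=monitor.get_obs(); print(o['t'],o['tool_pos'],o['tool_rot'],o['q'])
for n in ['top','scene']:
    im=eyes.get_image(n); cv2.imwrite(f'pics/{n}0.png',im[:,:,::-1])
    c=eyes.camera_info(n); print(n,c)
E
```

```text
0.0 [0.18026203 0.59814974 0.40346594] [-4.58154107e-01 -3.10747912e+00  3.10309441e-03] [ 1.15903577e+00  5.33297701e-02  1.61431662e+00 -1.70848982e-05
  1.47598913e+00 -1.18996183e-01]
top {'camera_matrix': array([[415.32532058,   0.        , 252.22092382],
       [  0.        , 415.32532058, 196.86777926],
       [  0.        ,   0.        ,   1.        ]]), 'k1': -0.00405069112971181, 'extrinsics': array([[ 0.02112672, -0.99256732,  0.11984897,  0.47599419],
       [-0.999639  , -0.0189812 ,  0.01901538, -0.01950729],
       [-0.01659917, -0.12020744, -0.99261001,  1.10435474],
       [ 0.        ,  0.        ,  0.        ,  1.        ]])}
scene {'camera_matrix': array([[444.67031323,   0.        , 254.41060633],
       [  0.        , 444.67031323, 184.58944062],
       [  0.        ,   0.        ,   1.        ]]), 'k1': -0.06538135566619066, 'extrinsics': array([[ 3.43687494e-01,  6.40998310e-01, -6.86294451e-01,
         1.53465016e+00],
       [ 9.39084063e-01, -2.34461932e-01,  2.51294099e-01,
        -3.52634050e-01],
       [ 1.69169301e-04, -7.30854821e-01, -6.82532931e-01,
         1.02436418e+00],
       [ 0.00000000e+00,  0.00000000e+00,  0.00000000e+00,
         1.00000000e+00]])}
```

View pics/top0.png

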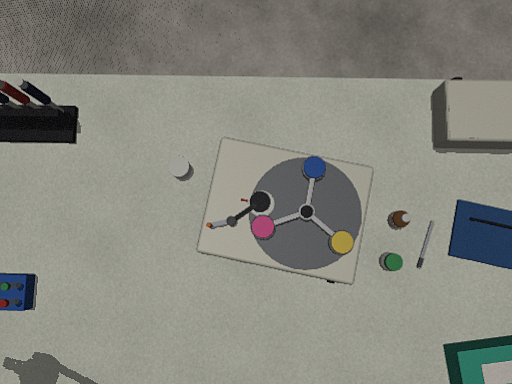

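View pics/scene0.png

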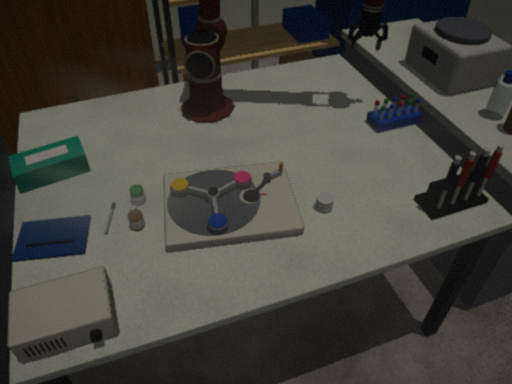

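The top view shows the hub near (307,212), pink (263,227), blue (315,167), yellow (341,242), window/blade end (261,202), red mark (244,200), pivot (232,221) and post (209,226). Next I'll measure these by colour.

```bash
cat > h.py <<'E'
import numpy as np, cv2
from station import monitor, eyes
def ray(n,uv,z,c=None):
    c=c or eyes.camera_info(n); K=c['camera_matrix']; E=c['extrinsics']
    d=cv2.undistortPoints(np.array([[uv]],float),K,np.array([c['k1'],0,0,0.]))[0,0]
    # refine not needed: k1 model same as OpenCV
    v=E[:3,:3]@[d[0],d[1],1]; p=E[:3,3]; return (p+v*(z-p[2])/v[2])
def blob(im,lo,hi,box,k=0):
    x0,y0,x1,y1=box
    h=cv2.cvtColor(im[y0:y1,x0:x1],cv2.COLOR_RGB2HSV)
    m=cv2.inRange(h,np.array(lo),np.array(hi))
    n,l,s,c=cv2.connectedComponentsWithStats(m)
    if n<2: return None
    i=1+np.argmax(s[1:,4]); return c[i]+[x0,y0],s[i,4],s[i,:4]
E
python3 - <<'E'
from h import *
im=eyes.get_image('top'); B=(195,130,380,290)
def show(name,lo,hi,z,box=B):
    r=blob(im,lo,hi,box)
    if r: print(name,r[0].round(1),r[1],r[2],ray('top',r[0],z).round(4))
    return ray('top',r[0],z)[:2] if r else None
P=show('pink',(155,90,60),(178,255,255),.074)
Bl=show('blue',(100,120,60),(125,255,255),.074)
Y=show('yel',(20,120,80),(32,255,255),.074)
post=show('post',(4,150,90),(16,255,255),.09,(200,215,222,235))
red=show('red',(0,100,60),(6,255,255),.04,(236,192,255,208))
blk=show('blk',(0,0,0),(180,255,45),.047,(248,188,274,214))
hub=show('hub',(0,0,0),(180,255,50),.083,(298,202,316,222))
h=cv2.HoughCircles
# circumcentre of 3 dishes
A=2*np.array([Bl-P,Y-P]); b=[Bl@Bl-P@P,Y@Y-P@P]; c=np.linalg.solve(A,b); print('centre',c,np.linalg.norm(P-c), (P+Bl+Y)/3)
piv=ray('top',(232,221),.067); print('pivot~',piv)
c=(P+Bl+Y)/3
f=lambda p:(np.linalg.norm(p-c),np.degrees(np.arctan2(*(p-c)[::-1])))
for n,p in zip('P B Y post red blk piv'.split(),(P,Bl,Y,post,red,blk,piv[:2])):
    if p is not None: print(n,f(p))
cv2.imwrite('pics/crop.png',cv2.resize(im[130:290,190:390,::-1],None,fx=4,fy=4,interpolation=cv2.INTER_CUBIC)[:600])
E
```

```text
pink [262.4 226.3] 392 [56 86 23 22] [ 0.5274 -0.0266  0.074 ]
blue [314.1 166.8] 359 [109  27  21  21] [ 0.6795 -0.1537  0.074 ]
yel [341.7 241.7] 392 [136 101  23  22] [ 0.4937 -0.2222  0.074 ]
post [208.4 224.4] 13 [7 8 4 4] [0.5287 0.1057 0.09  ]
red [243.7 199.8] 12 [5 7 7 3] [0.5966 0.0228 0.04  ]
blk [259.2 201.6] 314 [ 0  4 22 20] [ 0.5918 -0.0174  0.047 ]
hub [306.2 211.2] 107 [ 3  4 12 12] [ 0.5662 -0.1336  0.083 ]
centre [ 0.56673867 -0.13411888] 0.11442700637897817 [ 0.56687566 -0.13418108]
pivot~ [0.53950186 0.04964678 0.067     ]
P (np.float64(0.11453251116331185), np.float64(110.13630166145667))
B (np.float64(0.11428140318880482), np.float64(-9.829289755637825))
Y (np.float64(0.11446665992399425), np.float64(-129.73766127193954))
post (np.float64(0.24289006979356206), np.float64(99.05377992844195))
red (np.float64(0.15976680312347308), np.float64(79.28017569946009))
blk (np.float64(0.11936911868199969), np.float64(77.94198260263275))
piv (np.float64(0.1858547996667065), np.float64(98.46967481555198))
```

View pics/crop.png

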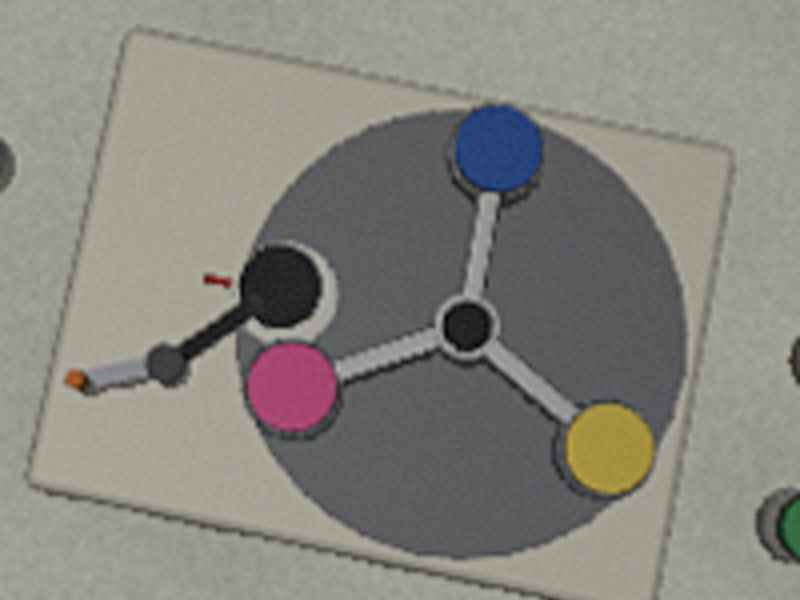

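The crop confirms the layout. The red mark and blade agree on the window direction, and the pink dish is about 31° counter-clockwise of it. I'll cross-check the base yaw from its edge and work out the approach shift.

```bash
cat >> h.py <<'E'
from scipy.spatial.transform import Rotation as R
def shift(target,tipz):  # tool-frame shift in mm to put fingertip at target xy, tipz
    o=monitor.get_obs(); M=R.from_rotvec(o['tool_rot']).as_matrix()
    d=np.array([*target,tipz+.173])-o['tool_pos']
    print('t',o['t'],'shift mm',(M.T@d*1000).round(1),'ydir deg',np.degrees(np.arctan2(M[1,1],M[0,1])).round(2),'z',M[:,2].round(3))
E
python3 - <<'E'
from h import *
q=lambda u,v:ray('top',(u/4+190-.5,v/4+130-.5),.04)[:2]
a,b,c=q(130,30),q(733,150),q(30,487)
print(a,b,c,np.linalg.norm(a-b),np.linalg.norm(a-c))
print('yaw from long edge', np.degrees(np.arctan2(*(a-b)[::-1]))-90,'short',np.degrees(np.arctan2(*(a-c)[::-1])))
shift((.515,-.115),.14); shift((.515,-.115),.057)
E
```

```text
[0.76162422 0.08374885] [ 0.68846853 -0.30995371] [0.46230094 0.13859821] 0.4004415805613357 0.30430721163745167
yaw from long edge -10.526340125733071 short -10.383935721347763
t 0.15 shift mm [-526.3 -586.1   91.6] ydir deg 73.22 z [-0.001 -0.001 -1.   ]
t 0.15 shift mm [-526.3 -586.   174.6] ydir deg 73.22 z [-0.001 -0.001 -1.   ]
```

>>> step_arm --commands '[[0,[-41,-46,0],-3],[0,[-82,-91,0],-6],[0,[-123,-137,0],-6],[0,[-164,-183,0],-6],[0,[-205,-228,0],-6],[0,[-246,-274,0],-6],[0,[-287,-320,0],-6],[0,[-328,-365,0],-6],[0,[-369,-411,0],-6],[0,[-410,-457,0],-6],[0,[-451,-502,0],-6],[0,[-492,-548,0],-6]]'

```text
t: 1.65
tool_pos: [0.4936, -0.0704, 0.4046]
tool_rot: [0.296, 3.127, 0.0]
contact_force: [0.3, 0.3, 1.1]
opening: -0.0002
grip_force: 0.0
```

Run:
```python
from h import *
shift((.515,-.115),.14); print(monitor.get_obs()['opening'])
```

```text
t 1.65 shift mm [-29.3 -39.8  91.6] ydir deg 79.19 z [ 0.  0. -1.]
-0.00016074109300882755
```

>>> step_arm --commands '[[0,[-29,-40,20],0],[0,[-29,-40,50],0],[0,[-29,-40,90],0],[0,[-29,-40,120],0],[0,[-29,-40,150],0],[0,[-29,-40,174],0],[0,[-29,-40,174],0]]'

```text
t: 2.52
tool_pos: [0.5131, -0.1126, 0.2281]
tool_rot: [-0.295, -3.122, -0.002]
contact_force: [0.2, -0.1, 0.3]
opening: 0.0004
grip_force: 0.0
```

Run:
```python
from h import *
shift((.5595,-.080),.057)
im=eyes.get_image('top'); cv2.imwrite('pics/t2.png',cv2.resize(im[130:290,190:390,::-1],None,fx=3,fy=3))
```

```text
t 2.525 shift mm [-39.5  40.7  -2. ] ydir deg 79.22 z [-0.005  0.002 -1.   ]
```

View pics/t2.png

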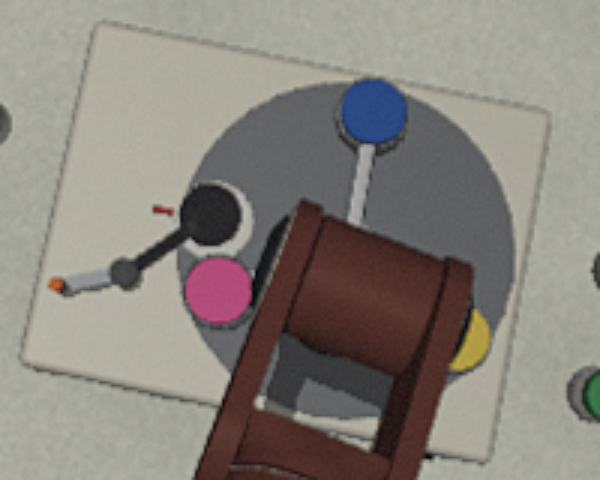

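The hand is down between the pink and yellow arms and nothing has moved: pink is still at about (218,291) in the crop. I'll push slowly and stop a little short.

>>> step_arm --commands '[[0,[-4,5,-2],0],[0,[-8,10,-2],0],[0,[-11,15,-2],0],[0,[-14,20,-2],0],[0,[-17,25,-2],0],[0,[-20,30,-2],0],[0,[-23,35,-2],0],[0,[-26,40,-2],0],[0,[-29,40,-2],0],[0,[-32,40,-2],0],[0,[-34,40,-2],0],[0,[-34,40,-2],0]]'

```text
t: 4.08
tool_pos: [0.5554, -0.0802, 0.2328]
tool_rot: [0.295, 3.127, -0.0]
contact_force: [-1.8, 1.2, 0.2]
opening: -0.0
grip_force: 0.6
```

```bash
cat > look.py <<'E'
from h import *
import sys
shift((.5595,-.080),.057)
im=eyes.get_image('top'); C=np.array([.5668,-.1342]); B=(195,130,380,290)
W=C+.115*np.array([np.cos(np.radians(79.5)),np.sin(np.radians(79.5))])
for n,lo,hi in(('pink',(155,90,60),(178,255,255)),('blue',(100,120,60),(125,255,255)),('yel',(20,120,80),(32,255,255))):
    r=blob(im,lo,hi,B)
    if not r: continue
    p=ray('top',r[0],.074)[:2]; d=p-C
    print(n,r[1],p.round(4),'rad',np.linalg.norm(d).round(4),'ang',np.degrees(np.arctan2(d[1],d[0])).round(2),'to window mm',(np.linalg.norm(p-W)*1000).round(1))
r=blob(im,(4,150,90),(16,255,255),(195,205,250,290)); print('post',r and (r[1],ray('top',r[0],.09).round(4)))
cv2.imwrite(f'pics/{sys.argv[1]}.png',cv2.resize(im[130:290,190:390,::-1],None,fx=3,fy=3))
E
python3 look.py t3
```

```text
t 4.075 shift mm [-4.   0.9  2.8] ydir deg 79.22 z [ 0.001 -0.    -1.   ]
pink 123 [ 0.5779 -0.0041] rad 0.1305 ang 85.11 to window mm 19.6
blue 360 [ 0.6596 -0.2008] rad 0.1142 ang -35.67 to window mm 193.5
yel 378 [ 0.4622 -0.1828] rad 0.1153 ang -155.1 to window mm 204.7
post (np.int32(13), array([0.5287, 0.1057, 0.09  ]))
```

Blue and yellow put the carousel at about 84.5°, so 5° remain.

>>> step_arm --commands '[[0,[-1.5,1,0],0],[0,[-3,1,0],0],[0,[-4.5,1,0],0],[0,[-4.5,1,0],0]]'

```text
t: 4.62
tool_pos: [0.56, -0.08, 0.2328]
tool_rot: [0.295, 3.127, -0.0]
contact_force: [-1.0, 0.5, -0.4]
opening: -0.0
grip_force: 0.5
```

```bash
python3 look.py t4
```

```text
t 4.625 shift mm [ 0.5 -0.   2.8] ydir deg 79.22 z [ 0.001 -0.    -1.   ]
pink 114 [ 0.5877 -0.0048] rad 0.1311 ang 80.85 to window mm 16.4
blue 364 [ 0.6543 -0.2079] rad 0.1144 ang -40.13 to window mm 198.3
yel 345 [ 0.4583 -0.1765] rad 0.1165 ang -158.71 to window mm 202.2
post (np.int32(13), array([0.5287, 0.1057, 0.09  ]))
```

Blue now implies 79.9°, within half a degree. I'll back off, lift and check with the pink dish unobstructed.

>>> step_arm --commands '[[0,[5,0,0],0],[0,[15,-5,0],0],[0,[25,-10,0],0],[0,[25,-10,-40],0],[0,[25,-10,-90],0],[0,[60,-10,-110],0],[0,[110,-10,-110],0],[0,[160,-10,-110],0],[0,[160,-10,-110],0]]'

```text
t: 5.8
tool_pos: [0.3977, -0.0591, 0.3416]
tool_rot: [0.296, 3.127, -0.0]
contact_force: [0.1, -0.7, 0.7]
opening: -0.0003
grip_force: 0.0
```

```bash
python3 look.py t5
```

```text
t 5.8 shift mm [-162.8    9.8  111.6] ydir deg 79.2 z [ 0. -0. -1.]
pink 385 [ 0.5869 -0.0212] rad 0.1147 ang 79.91 to window mm 0.9
blue 364 [ 0.6543 -0.2078] rad 0.1144 ang -40.05 to window mm 198.2
yel 396 [ 0.459  -0.1734] rad 0.1147 ang -160.02 to window mm 199.4
post (np.int32(13), array([0.5287, 0.1057, 0.09  ]))
```

View pics/t5.png

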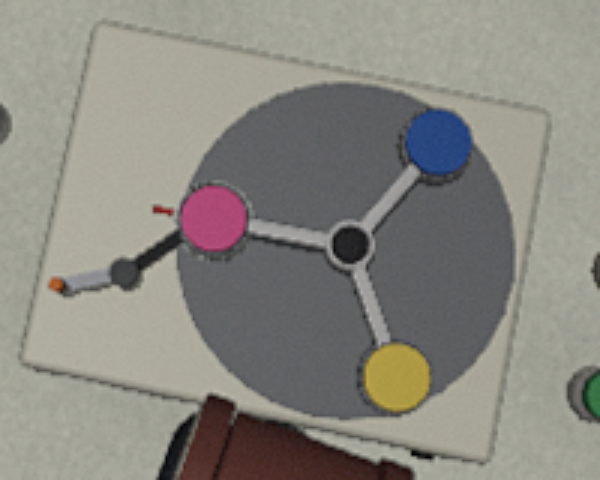

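Pink is about 1 mm from the window centre with the shutter still shut. Next, plan the post's arc.

```bash
cat > arc.py <<'E'
from h import *
import sys
P=np.array([.5395,.0496]); r=.0565
o=monitor.get_obs(); M=R.from_rotvec(o['tool_rot']).as_matrix(); xd=np.degrees(np.arctan2(M[1,0],M[0,0]))
print('q',o['q'].round(2),'xdir',xd.round(1))
d=float(sys.argv[1]); z=float(sys.argv[2])
for th in map(float,sys.argv[3:]):
    a=np.radians(th); u=np.array([np.cos(a),np.sin(a)]); t=np.array([-u[1],u[0]])
    F=P+r*u-d*t; s=M.T@(np.array([*F,z+.173])-o['tool_pos'])*1000
    yaw=-((th+90-xd+180)%360-180)
    print(th,F.round(4),s.round(1),'yaw',round(yaw,1))
E
python3 arc.py .040 .14 101; python3 arc.py .040 .07 101
```

```text
q [-0.33 -0.48  2.17  0.    1.45 -1.72] xdir 169.2
101.0 [0.568  0.1127] [-133.4  200.9   29.6] yaw -21.8
q [-0.33 -0.48  2.17  0.    1.45 -1.72] xdir 169.2
101.0 [0.568  0.1127] [-133.3  200.9   99.6] yaw -21.8
```

>>> step_arm --commands '[[0,[-27,40,0],-5],[0,[-54,80,0],-10],[0,[-80,120,0],-15],[0,[-107,160,0],-22],[0,[-133,201,0],-22],[0,[-133,201,20],-22],[0,[-133,201,50],-22],[0,[-133,201,80],-22],[0,[-133,201,100],-22],[0,[-133,201,100],-22]]'

```text
t: 7.1
tool_pos: [0.5682, 0.1123, 0.2402]
tool_rot: [0.306, -3.122, -0.0]
contact_force: [1.1, 0.3, 0.2]
opening: 0.0
grip_force: 0.0
```

```bash
python3 arc.py .0175 .07 101 107 113 119 125 131 137 143 149 155 161 167 170 173 176; python3 look.py t6
```

```text
q [ 0.07  0.1   1.85 -0.    1.19 -1.7 ] xdir -168.8
101.0 [0.5459 0.1084] [22.6  0.5 -2.7] yaw 0.2
107.0 [0.5397 0.1087] [28.6  2.1 -2.6] yaw -5.8
113.0 [0.5335 0.1084] [34.8  3.  -2.6] yaw -11.8
119.0 [0.5274 0.1075] [40.9  3.2 -2.6] yaw -17.8
125.0 [0.5214 0.1059] [47.1  2.8 -2.5] yaw -23.8
131.0 [0.5156 0.1037] [53.2  1.8 -2.5] yaw -29.8
137.0 [0.5101 0.1009] [59.2  0.1 -2.5] yaw -35.8
143.0 [0.5049 0.0976] [64.9 -2.1 -2.5] yaw -41.8
149.0 [0.5001 0.0937] [70.4 -5.  -2.4] yaw -47.8
155.0 [0.4957 0.0893] [75.6 -8.4 -2.4] yaw -53.8
161.0 [0.4918 0.0845] [ 80.4 -12.4  -2.4] yaw -59.8
167.0 [0.4884 0.0794] [ 84.7 -16.8  -2.4] yaw -65.8
170.0 [0.4869 0.0766] [ 86.7 -19.2  -2.4] yaw -68.8
173.0 [0.4856 0.0739] [ 88.5 -21.7  -2.4] yaw -71.8
176.0 [0.4844 0.071 ] [ 90.3 -24.2  -2.4] yaw -74.8
t 7.1 shift mm [  45.8 -186.9   10.3] ydir deg 101.19 z [-0.005 -0.    -1.   ]
pink 383 [ 0.587  -0.0212] rad 0.1148 ang 79.87 to window mm 0.8
blue 364 [ 0.6543 -0.2078] rad 0.1144 ang -40.05 to window mm 198.2
yel 397 [ 0.4591 -0.1734] rad 0.1146 ang -160.03 to window mm 199.3
post None
```

View pics/t6.png

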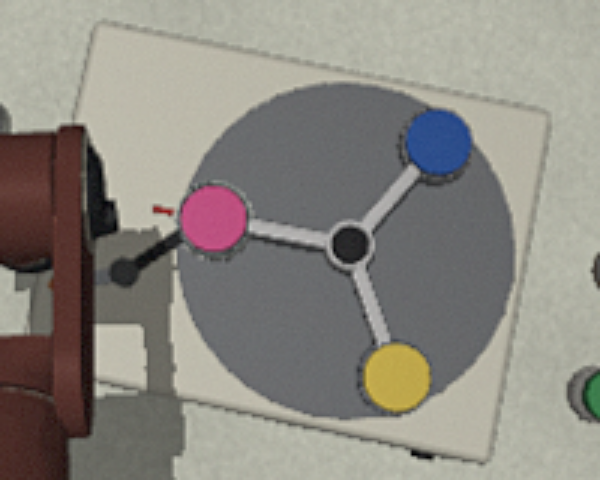

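The base is undisturbed, pink is still over the window, and the hand stands on the +x side of the post. Now the arc push.

>>> step_arm --commands '[[0,[12,0,-2],0],[0,[22,1,-2],0],[0,[29,2,-2],-6],[0,[35,3,-2],-12],[0,[41,3,-2],-18],[0,[47,3,-2],-24],[0,[53,2,-2],-30],[0,[59,0,-2],-36],[0,[65,-2,-2],-42],[0,[70,-5,-2],-48],[0,[76,-8,-2],-54],[0,[76,-8,-2],-54]]'

```text
t: 8.65
tool_pos: [0.4955, 0.09, 0.2456]
tool_rot: [-1.691, 2.646, -0.001]
contact_force: [-0.4, -0.1, -0.5]
opening: 0.0002
grip_force: 0.0
```

```bash
python3 arc.py .0175 .07 155 161 167 170 173 176; python3 look.py t7
```

```text
q [ 0.03 -0.08  2.03 -0.    1.2  -2.68] xdir -114.9
155.0 [0.4957 0.0893] [ 0.6 -0.4  2.6] yaw 0.1
161.0 [0.4918 0.0845] [6.6 1.1 2.6] yaw -5.9
167.0 [0.4884 0.0794] [12.7  2.   2.6] yaw -11.9
170.0 [0.4869 0.0766] [15.8  2.2  2.6] yaw -14.9
173.0 [0.4856 0.0739] [18.9  2.3  2.6] yaw -17.9
176.0 [0.4844 0.071 ] [22.   2.1  2.6] yaw -20.9
t 8.65 shift mm [ 127.4 -129.5   15.7] ydir deg 155.15 z [ 0.002  0.    -1.   ]
pink 382 [ 0.5868 -0.0213] rad 0.1146 ang 79.94 to window mm 1.0
blue 363 [ 0.6543 -0.2078] rad 0.1144 ang -40.09 to window mm 198.2
yel 394 [ 0.4591 -0.1734] rad 0.1146 ang -160.02 to window mm 199.3
post None
```

View pics/t7.png

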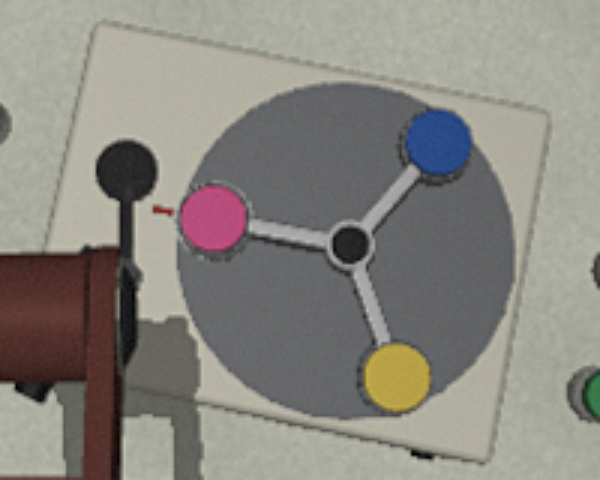

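The blade has swung clear to about (127,170) and pink hasn't moved. I'll push on toward the stop.

>>> step_arm --commands '[[0,[6,1,2],-4],[0,[12,2,2],-8],[0,[16,2,2],-10],[0,[19,2,2],-12],[0,[19,2,2],-12]]'

```text
t: 9.32
tool_pos: [0.4867, 0.0749, 0.2434]
tool_rot: [-1.954, 2.452, 0.002]
contact_force: [3.6, 7.9, -1.0]
opening: -0.0002
grip_force: 4.4
```

The 9 N reading against the stop means it is fully open. Back off, lift and check.

>>> step_arm --commands '[[0,[-8,0,0],0],[0,[-20,0,0],0],[0,[-30,0,0],0],[0,[-30,0,-40],0],[0,[-30,0,-90],0],[0,[-60,0,-120],0],[0,[-110,0,-120],0],[0,[-160,0,-120],0],[0,[-210,0,-120],0],[0,[-250,0,-120],0],[0,[-250,0,-120],0],[0,[-250,0,-120],0]]'

```text
t: 10.82
tool_pos: [0.5413, 0.3175, 0.3623]
tool_rot: [1.96, -2.454, 0.0]
contact_force: [-0.2, -0.3, 0.3]
opening: -0.0001
grip_force: 0.0
```

```bash
python3 look.py t8
python3 - <<'E'
from h import *
o=monitor.get_obs();print(o['tool_pos'],o['dq'].round(3))
E
```

```text
t 10.825 shift mm [ 383.6 -105.6  132.6] ydir deg 167.24 z [-0.001 -0.001 -1.   ]
pink 383 [ 0.5868 -0.0213] rad 0.1147 ang 79.97 to window mm 1.0
blue 364 [ 0.6543 -0.2079] rad 0.1144 ang -40.13 to window mm 198.3
yel 396 [ 0.4591 -0.1735] rad 0.1147 ang -159.97 to window mm 199.4
post (np.int32(13), array([0.4865, 0.0576, 0.09  ]))
[0.5413122  0.31705134 0.36240121] [-0.012 -0.01   0.005  0.001 -0.004  0.   ]
```

View pics/t8.png

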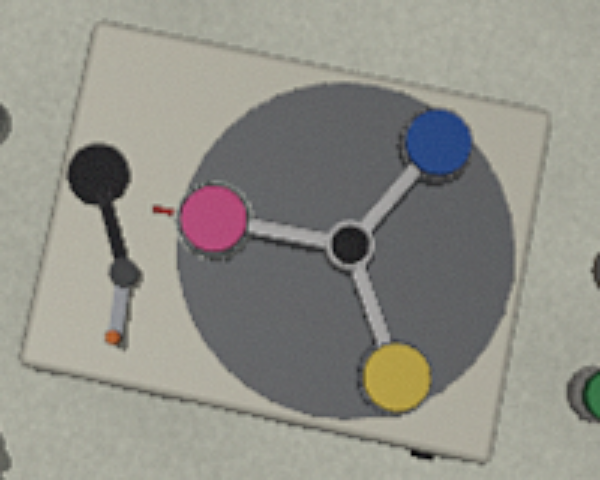

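The shutter lever is at its stop: the post has turned about 1.23 rad from its start angle. Pink is about 1 mm from the window centre and the hand is clear, so I'm handing in.

```bash
python3 -c "
from station import finish_job
print(finish_job())"
```

```text
the job is handed in; nothing more can be done
None
```

The job is handed in (no verdict was returned): by the last top-camera image, the pink dish sits about 1 mm from the window centre and the shutter lever is open at its stop, with no dish touched and the hand clear.

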